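# Set the photometer's filter dial four clicks on and take a reading

### The arm

A 6-joint arm with a two-finger parallel gripper is mounted at the origin on a cart in front of the work surface, level with it; the furniture and walls round the work are solid. World frame = base frame: x ahead of the robot, y to its left, z up, the work surface at z = 0. Lengths are in m, angles in rad, forces in N, time in s.
With the tool pointing down it reaches from about 0.35 to 0.775 m from the base axis. Payload 5.5 kg.
Tool frame: the origin (TCP) lies at the very end of the fingers, on their centre line; the grasp point (between the pads) lies 19 mm behind it; z points along the fingers, x is the direction in which the jaws open and shut, and the axes are right-handed (so a half turn about z gives the same grasp; the last joint's range is limited). The gripper opens to 85 mm and grips with 20 to 120 N. Pads are 22 mm wide; open, the fingers measure 114 mm over their backs; the gripper's body (76 mm by 85 mm) begins 54 mm behind the grasp point. The pads swing forward as they close: fully open they stand 13 mm farther back than shut.
Start: joints at [1.005, 0.313, 0.046, 1.304, 0, 1.431], TCP at [0.238, 0.524, 0.231] pointing down, gripper open.
Joint ranges: [-2.76, 2.76], [-0.86, 1.69], [-1.03, 1.26], [-2.2, 2.34], [-1.47, 1.5], [-3.14, 3.14]. Speed limits (rad/s): [2.57, 2.57, 3.14, 3.14, 3.14, 3.14].

### API

Orientations are given as a unit quaternion [w, x, y, z].
In Python, from workcell import monitor, eyes, ticket gives the robot as it stands.
- The arm moves only by the tool send_rows, never from a script. Its argument "targets" is a list of rows, each a list of 5 numbers: the shift along the world's x, y, z in m, then the turn about the world's z in degrees, then the closure in counts, from 0 (fully open) to 255 (shut). A call has 1 to 12 rows; each row shifts and turns the commanded pose from where the row before left it; what a row does not reach is not made up. A row lasts 1/10 s, in which the tool goes at most 50 mm and 8.59 degrees, less where a joint would pass 70% of its speed; a pose out of reach is approached as far as the arm can. A call is refused whole if a number of a shift passes 0.05 or a number of a turn 8.59, either way. A call with a gripper value outside its range is refused whole. The fingers move at their own pace and stop on an object; "newtons" is the grip in N (left out, the last holds). Time passes only in rows, so rows that do not move let the fingers close. It gives the time, the measured TCP pose, the force and the opening at its end, in the units of the state.
- monitor.get_state(): the state, without advancing time (a new reading comes with each control period).
- eyes.read_camera(name): name is "side" or "top"; returns a dict with "img" (420x560x3 uint8, red, green, blue), "z_map" (420x560 float32, m along the optical axis (not along the pixel's ray), 0 where there is no reading), "camera_matrix" (3x3 intrinsics, pixels), "pose" (4x4, takes a point from camera to world coordinates). Camera axes: x right, y down, z forward; pixel columns grow to the right and rows downward; lengths in m; the calibration is good to about 2 mm. A picture is of the moment at which its call begins.
- ticket.hand_in(): hands the job in, once; it reports no verdict.
Trained networks look in the newest picture that a camera, given by its name, has taken for a name from the list of things; names that differ only in an ending like _2 or _b are one class to them, and where a whole thing is asked for, a point or a joint stands for the part that bears it (a point fixed in the world has none). Each returns a list of dicts, best first, with "conf" (0 to 1); they miss things now and then, are a little off and sometimes report something else, mostly with a low value. They report only what shows in the picture. A call takes as long as a camera call.
- eyes.spot_in(name, camera): "xyz" ([x, y, z] in m, in world coordinates, good to about 4 mm: the middle of the surface that is visible of it).
- eyes.tip_of(name, camera): "xyz" ([x, y, z] in m, in world coordinates, good to about 4 mm: a listed point, or the origin of a listed thing).
The state is a dict: "clock": time; "joint_pos": joint angles; "qvel": joint speeds; "tau": joint torques, N m; "tcp_pos": TCP position; "orientation": TCP orientation; "wrist_force": force on the tool from outside, world axes, zero at the start; "ft_torque": the same for the moment, N m; "finger_gap": finger opening in m.
Only numpy, scipy, OpenCV 4.12 (cv2) and the standard library are available. Lean on these libraries where they do the work, as an engineer would, in place of code of your own. Each camera call takes 0.05 s, during which the arm holds its last target.

### The job

Step the photometer to the right filter: with a fingertip against the dial's raised lug, push the click-stop dial exactly four clicks clockwise (seen from above) from where it stands, without overshooting. Then press the round read button fully down with a fingertip and let it come up again. Pinch or pick up nothing, leave the vial in its port and the things around it where they are, and finish with the hand clear.

Things in the scene. Friction and masses are not known exactly. Their poses are not given: they have to be found in the camera images.
- photometer: filter photometer, a low white box bolted to the table, 150 (x) x 250 (y) x 60 mm high (its flat deck is 60 mm above the table), grey skirt; origin: centre of its underside, on the table; its x axis points to its back, y to its left seen from the front (the robot's side), z up. On the deck: the dial (axis at x=-12, y=58 mm), the sample port (a black collar 42 mm wide, 20 mm high at x=32, y=-30 mm) and the read button (at x=-35, y=-88 mm). A dark display on the front face
- dial (a joint): angle of the click-stop dial in rad, growing clockwise seen from above. 18 clicks a turn: detents every 0.349 rad, at 0, 0.349, 0.698, ... It starts at rest in the detent at 0.349; stops just below 0 and above 3.14. Half-way (0.175 rad) between two detents it trips and snaps into the next by itself (balanced just on half-way it may hang); left alone it stays in its detent
- dial_axis (a point): point on the dial's axis on the upper face of the dial disc, 72 mm above the table. The dial is a black knurled disc 90 mm across, lying flat on the deck, with a hub 26 mm wide and 8 mm high in the middle and one raised lug
- lug_tip (a point): point on the top of the lug, 95 mm above the table, 40 mm from the dial's axis, on the lug's centre line. The lug is a black radial fin on the disc with a white line along its top, reaching from 16 to 44 mm from the axis, 16 mm thick, standing 23 mm above the disc. One engraved tick per click on the thin grey ring (113 mm across) round the dial
- lug_back: the half of the lug on its anticlockwise side (8 mm of its thickness), on whose flat face a finger pushes to turn the dial clockwise: about 5 to 7 N leave a detent, and the push vanishes as it snaps into the next. Origin on the dial's axis, at deck height; its x axis points out along the lug, at the start to the front or front right of the photometer, differing each time
- lug_front: the half of the lug on its clockwise side (8 mm of its thickness); origin and axes as lug_back
- read_button (a joint): travel of the read button in m: 0 up, 0.006 fully down; spring return, fully down takes about 5 N
- read_button_top (a point): centre of the top of the read button, a black round button 28 mm across in a grey round housing, pressed straight down
- sample_vial_mid (a point): centre (half-way up) of the capped glass vial, 25 mm across, 48 mm high, that stands loose in the sample port, its cap 111 mm above the table
- jar_mid (a point): centre of a capped white jar, 48 mm across, 62 mm high, standing loose to the left of the photometer
- small_bottle_mid (a point): centre of a small screw-cap bottle, 30 mm across, 55 mm high, standing loose to the right of the photometer
- dish_mid (a point): centre of a closed petri dish, 90 mm across, 15 mm high, lying loose on the table to the right in front
- rubber_stopper_mid (a point): centre of a rubber stopper, 23 mm across, 22 mm high, standing loose in front of the photometer

How it is judged:
On the way, in this order (a step that is already met when the one before it is completed fails the run):
1. the dial is exactly four clicks clockwise from its start, the read button still up (distance of lug_tip from where it was at the start of the episode between 0.0476 and 0.0551 m and value of joint read_button below 0.002 m), for 0.2 s.
2. the read button is pressed fully down (value of joint read_button above 0.0045 m and distance of lug_tip from where it was at the start of the episode between 0.0476 and 0.0551 m), for 0.02 s.
At the end, for the whole second after the job is handed in: The dial rests four clicks (80 degrees, within 7 degrees) clockwise from its start, after the button was pressed at least 4.5 of its 6 mm with the dial there; the button is up again (within 1.5 mm) and the vial, jar, bottle, dish and stopper are within 20 mm of where they stood (distance of lug_tip from where it was at the start of the episode between 0.0476 and 0.0551 m and value of joint read_button below 0.0015 m and velocity of joint dial between -0.05 and 0.05 rad/s and distance of each of sample_vial_mid, jar_mid, small_bottle_mid, dish_mid, rubber_stopper_mid from where it was at the start of the episode below 0.02 m); the robot touches nothing.
It fails at once if the dial is turned past the fourth click (distance of lug_tip from where it was at the start of the episode above 0.0575 m).
It fails at once if the read button is pressed before the dial is four clicks on (value of joint read_button above 0.003 m and distance of lug_tip from where it was at the start of the episode below 0.0476 m).
It fails at once if the lug is pinched between the fingers (contact force between the fingers and lug_back above 1.5 N and contact force between the fingers and lug_front above 1.5 N).
It fails at once if the vial, jar, bottle, dish or stopper is knocked away, lifted or carried (distance of any of sample_vial_mid, jar_mid, small_bottle_mid, dish_mid, rubber_stopper_mid from where it was at the start of the episode above 0.025 m).
It also fails if it takes over 58 s, if anything falls off the work surface, if the arm or the gripper's body presses on something with over 40 N, if the wrist force passes 120 N, or if a joint passes its speed limit or range.

## Working session

There is one attempt and no reset: what is moved stays moved. The work goes in short steps, Python scripts to look and compute and a tool call to move; the robot and the scene stay as the last step left them, time stands still between calls to the robot, and variables do not carry over. Pictures are saved under pics/ and viewed, and the job is handed in when it is done.

Besides the shell and the picture viewer there is one more tool, called by a JSON object that holds its "api" and its "payload", one argument or row to a line. send_rows: Moves the arm, as the interface text tells. Its arguments: {"type":"object","properties":{"targets":{"type":"array"},"newtons":{"type":"number"}},"required":["targets"]}

```bash
ls; mkdir -p pics
cat > h.py <<'E'
from workcell import monitor, eyes, ticket
import numpy as np, cv2
np.set_printoptions(precision=4,suppress=True)
def cam(n,save=None):
    c=eyes.read_camera(n)
    if save: cv2.imwrite('pics/'+save,cv2.cvtColor(c['img'],cv2.COLOR_RGB2BGR))
    return c
def world(c,u,v,z=None):
    d=z if z is not None else c['z_map'][int(v),int(u)]
    p=np.linalg.inv(c['camera_matrix'])@np.array([u,v,1.])*d
    return c['pose'][:3,:3]@p+c['pose'][:3,3]
def wz(c,u,v,h):
    r=c['pose'][:3,:3]@np.linalg.inv(c['camera_matrix'])@np.array([u,v,1.]);o=c['pose'][:3,3]
    return o+r*(h-o[2])/r[2]
def proj(c,p):
    T=np.linalg.inv(c['pose']);q=c['camera_matrix']@(T[:3,:3]@np.array(p)+T[:3,3]);return q[:2]/q[2]
E
python3 - <<'E'
from h import *
s=monitor.get_state()
for k,v in s.items(): print(k,v)
cam('top','t0.png')
for n in ['photometer','dial_axis','lug_tip','lug_back','read_button_top','sample_vial_mid','jar_mid','small_bottle_mid','dish_mid','rubber_stopper_mid']:
    for d in eyes.tip_of(n,'top')[:2]: print('top',n,d['xyz'],d['conf'])
cam('side','s0.png')
for n in ['photometer','dial_axis','lug_tip','read_button_top','sample_vial_mid']:
    for d in eyes.tip_of(n,'side')[:2]: print('side',n,d['xyz'],d['conf'])
E
```

```text
pics
clock 0.0
joint_pos [1.0054 0.314  0.045  1.3036 0.0001 1.4312]
qvel [-0.001  -0.0009 -0.0015 -0.0018 -0.0001 -0.0008]
tau [ -0.0016 -48.0638  29.8528   0.0195  -0.       0.    ]
tcp_pos [0.2372 0.5232 0.2304]
orientation [ 0.0004  0.8405  0.5418 -0.0008]
wrist_force [-0.3723  0.7022  0.499 ]
ft_torque [ 0.0019  0.0576 -0.0058]
finger_gap 0.08558352065821496
top photometer [0.5561, 0.1626, -0.0007] 0.97
top dial_axis [0.5436, 0.2181, 0.0692] 0.98
top lug_tip [0.5163, 0.1939, 0.0938] 0.94
top lug_back [0.5423, 0.2174, 0.0613] 0.57
top read_button_top [0.5227, 0.0722, 0.0834] 0.47
top sample_vial_mid [0.5866, 0.1296, 0.0889] 0.5
top jar_mid [0.553, 0.3535, 0.0303] 0.56
top jar_mid [0.5161, 0.1958, 0.0952] 0.2
top dish_mid [0.4635, -0.2208, 0.0093] 0.72
top rubber_stopper_mid [0.5442, 0.2179, 0.0677] 0.71
top rubber_stopper_mid [0.4423, 0.1942, 0.0084] 0.61
side photometer [0.5567, 0.1668, -0.0006] 0.98
side dial_axis [0.5425, 0.2203, 0.0739] 0.58
side dial_axis [0.5252, -0.0184, 0.0272] 0.58
side lug_tip [0.5132, 0.1952, 0.0922] 0.98
side read_button_top [0.5263, 0.0694, 0.0819] 0.63
side sample_vial_mid [0.5935, 0.1279, 0.0868] 0.72
```

View pics/t0.png

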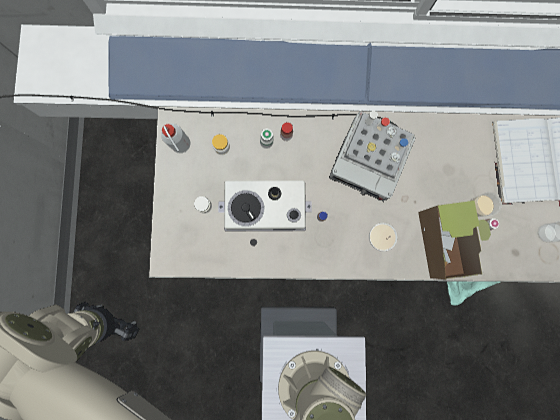

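View pics/s0.png

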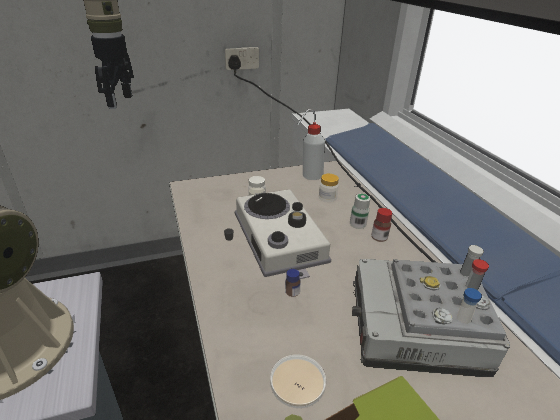

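Top view: photometer upright in the picture, spanning about (225,181)–(305,229). The dial is at (245,208) with the lug pointing front-right, the button at (294,215), the vial at (275,193), the stopper at (253,242) and the jar at (202,204). Next I'm refining the axis, yaw and lug angle.

Run:
```python
from h import *
c=cam('top','t1.png')
A=[];
for n in ['photometer','dial_axis','lug_tip','read_button_top']:
    for k in ['top','side']:
        R=[]
        for i in range(4):
            cam(k); r=eyes.tip_of(n,k)
            if r: R.append(r[0]['xyz'])
        print(n,k,np.mean(R,0) if R else None,np.std(R,0) if R else None)
im=cv2.cvtColor(c['img'],cv2.COLOR_RGB2BGR)
cv2.imwrite('pics/t1z.png',cv2.resize(im[170:255,190:340],None,fx=5,fy=5,interpolation=cv2.INTER_CUBIC))
# deck white mask
P=[]
for v in range(175,240):
  for u in range(215,315):
    w=world(c,u,v)
    if 0.055<w[2]<0.065: P.append(w)
P=np.array(P); print(len(P)); r=cv2.minAreaRect((P[:,:2]*1000).astype(np.float32)); print(r)
m=[]
for v in range(195,225):
  for u in range(230,265):
    w=world(c,u,v)
    if w[2]>0.086: m.append(w)
m=np.array(m); print(len(m), m)
print(monitor.get_state()['clock'])
```

```text
photometer top [ 0.5569  0.1626 -0.0008] [0.0009 0.0003 0.0004]
photometer side [0.5549 0.1648 0.    ] [0.0006 0.0008 0.0007]
dial_axis top [0.544  0.2173 0.0706] [0.0018 0.0006 0.0004]
dial_axis side [0.5438 0.2223 0.0732] [0.0011 0.0015 0.0025]
lug_tip top [0.5151 0.1965 0.0955] [0.0003 0.0006 0.0021]
lug_tip side [0.5111 0.1953 0.0923] [0.0009 0.001  0.0009]
read_button_top top [0.5225 0.0719 0.0818] [0.0012 0.0015 0.0005]
read_button_top side [0.5226 0.1006 0.0833] [0.0075 0.0532 0.004 ]
2690
((557.0322265625, 158.7832489013672), (147.28125, 249.67453002929688), 0.97139573097229)
57 [[0.3784 0.1457 1.2981]
 [0.3784 0.1457 1.2981]
 [0.3784 0.1457 1.2981]
 [0.3784 0.1457 1.2981]
 [0.5469 0.2202 0.086 ]
 [0.534  0.2016 0.0945]
 [0.5299 0.2041 0.1029]
 [0.5309 0.2015 0.095 ]
 [0.5307 0.1984 0.0969]
 [0.3784 0.1457 1.2981]
 [0.3784 0.1457 1.2981]
 [0.528  0.2104 0.0937]
 [0.5281 0.2075 0.0933]
 [0.5279 0.2044 0.0946]
 [0.5273 0.2012 0.0999]
 [0.5281 0.1985 0.0937]
 [0.5246 0.2102 0.0962]
 [0.5254 0.2076 0.0903]
 [0.5251 0.2044 0.093 ]
 [0.5251 0.2015 0.0933]
 [0.525  0.1984 0.0948]
 [
[... 166 characters left out ...]
 [0.5221 0.1924 0.0947]
 [0.5187 0.2071 0.0963]
 [0.5187 0.2042 0.0963]
 [0.5188 0.2012 0.0958]
 [0.5185 0.1981 0.0992]
 [0.519  0.1953 0.0954]
 [0.5193 0.1924 0.0932]
 [0.5153 0.2039 0.1005]
 [0.5159 0.2012 0.0957]
 [0.5156 0.1981 0.098 ]
 [0.5161 0.1953 0.094 ]
 [0.5159 0.1922 0.0964]
 [0.5162 0.1893 0.0944]
 [0.513  0.2041 0.094 ]
 [0.5126 0.201  0.0984]
 [0.5129 0.1981 0.0955]
 [0.5126 0.195  0.0989]
 [0.5134 0.1923 0.0925]
 [0.5132 0.1893 0.0941]
 [0.5134 0.1863 0.0927]
 [0.51   0.2011 0.095 ]
 [0.5101 0.1981 0.0937]
 [0.5098 0.195  0.0973]
 [0.51   0.1921 0.0961]
 [0.5104 0.1893 0.0926]
 [0.5076 0.1983 0.0896]
 [0.5071 0.1951 0.0943]
 [0.5075 0.1922 0.0916]
 [0.5042 0.1981 0.0929]]
4.1
```

View pics/t1z.png

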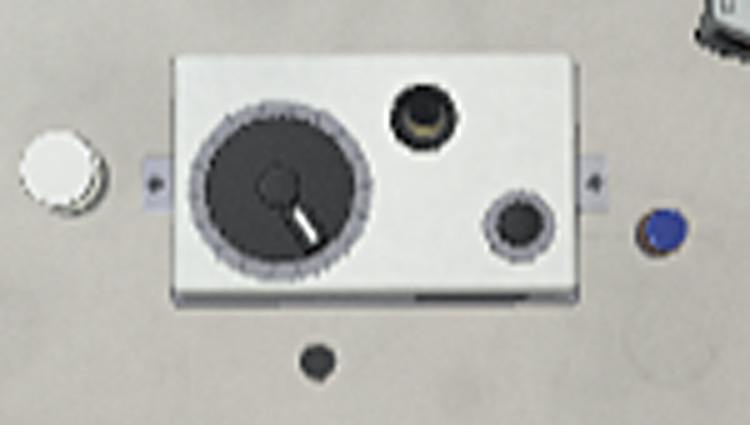

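Run:
```python
from h import *
c=cam('top')
f=lambda U,V:(190+(U+.5)/5-.5,170+(V+.5)/5-.5)
ax=wz(c,*f(279,186),.080); a=wz(c,*f(298,210),.095); b=wz(c,*f(315,240),.095)
print(ax,a,b, wz(c,*f(281,190),.061), wz(c,*f(519,224),.08))
im=c['img'].astype(int).sum(2)[205:222,240:262]; print(im)
g=im.astype(float)
ys,xs=np.mgrid[205:222,240:262]
p=[];w=[]
for y,x,i in zip(ys.ravel(),xs.ravel(),g.ravel()):
    W=wz(c,x,y,.095); r=np.hypot(*(W-ax)[:2])
    if i>300 and r<.046: p.append(W[:2]);w.append(i-250)
p=np.array(p);w=np.array(w);m=np.average(p,0,w);C=np.cov(p.T,aweights=w);e,v=np.linalg.eigh(C);d=v[:,1];d=d*-np.sign(d[0])
print(m,d,np.degrees(np.arctan2(d[1],d[0]))%360,np.degrees(np.arctan2(*(m-ax[:2])[::-1]))%360,np.hypot(*(m-ax[:2])))
```

```text
[0.5454 0.2163 0.08  ] [0.5291 0.2038 0.095 ] [0.5113 0.1934 0.095 ] [0.5456 0.2162 0.061 ] [0.5245 0.071  0.08  ]
[[207 189 170 215 211 200 195 195 189 112 209 198 197 203 201 184 195 194
  179 179 171 510]
 [207 165 232 216 211 203 195 190 183 129 202 204 199 193 187 193 196 191
  193 171 148 489]
 [208 156 241 211 205 199 204 188 186 154 201 194 195 195 198 191 193 194
  185 178 173 433]
 [201 158 209 202 204 195 196 195 186 115 206 202 194 191 196 195 192 189
  187 167 161 459]
 [207 202 134 202 202 198 196 192 155 103 197 201 191 198 195 190 186 192
  185 177 238 505]
 [198 202 168 177 165 171 164 188  50 149 186 182 195 193 187 189 196 189
  184 186 310 498]
 [198 203 212 170 138 158 126 152 145 392 145 165 171 194 190 190 191 194
  184 161 334 470]
 [202 203 202 202 215 201 144 200 231 667 349 158 117 194 189 195 188 182
  185 126 400 419]
 [202 205 199 203 200 198 155 177 219 672 750 216 135 176 199 196 188 186
  183 189 452 426]
 [202 197 199 198 205 195 199  72 171 341 765 530 117 153 171 193 191 181
  160 385 489 467]
 [187 202 201 202 195 199 201 153 145 176 460 758 340 133 120 198 183 159
  214 511 468 456]
 [194 191 200 197 200 200 198 199 144 148 189 647 753 223 131 179 171 145
  372 492 460 438]
 [196 195 201 201 196 191 194 199 190  85 168 331 765 340  99  99 204 279
  467 423 433 493]
 [201 199 199 191 194 202 192 197 201 144 152 186 458 253  29 146 388 427
  478 378 445 652]
 [191 198 191 194 199 199 194 193 193 196 140 153  80  22 174 367 501 471
  458 427 638 715]
 [150 159 190 206 190 193 195 193 196 192 167  22 104 248 352 505 469 458
  485 465 718 691]
 [269 258 163 152 134 152 128 139 143 215 211 236 352 434 452 441 446 447
  644 635 698 685]]
[0.5203 0.1991] [-0.8312 -0.556 ] 213.77785048742027 214.40180652013856 0.030451953336102205
```

{"api": "send_rows", "payload": {
  "targets": [
    [0.024,-0.029,-0.004,-2.6,255],
    [0.024,-0.029,-0.004,-2.6,255],
    [0.024,-0.029,-0.004,-2.6,255],
    [0.024,-0.029,-0.004,-2.6,255],
    [0.024,-0.029,-0.004,-2.6,255],
    [0.024,-0.029,-0.004,-2.6,255],
    [0.024,-0.029,-0.004,-2.6,255],
    [0.024,-0.029,-0.004,-2.6,255],
    [0.024,-0.029,-0.004,-2.6,255],
    [0.024,-0.029,-0.004,-2.6,255],
    [0.024,-0.029,-0.004,-2.6,255],
    [0.024,-0.029,-0.004,-2.6,255]
  ],
  "newtons": 40
}}

```text
clock: 5.35
tcp_pos: [0.5264, 0.1744, 0.1833]
orientation: [-0.0, 0.956, 0.295, 0.0]
wrist_force: [0.4, 0.7, 1.4]
finger_gap: -0.0
```

Run:
```python
from h import *
s=monitor.get_state();print(s['joint_pos'],s['tcp_pos'])
c=cam('side','s2.png');im=cv2.cvtColor(c['img'],cv2.COLOR_RGB2BGR)
cv2.imwrite('pics/s2z.png',cv2.resize(im[100:280,200:360],None,fx=4,fy=3.3,interpolation=cv2.INTER_CUBIC))
c=cam('top','t2.png');im=cv2.cvtColor(c['img'],cv2.COLOR_RGB2BGR)
cv2.imwrite('pics/t2z.png',cv2.resize(im[150:280,180:340],None,fx=4,fy=4,interpolation=cv2.INTER_CUBIC))
```

```text
[ 0.175   0.2916 -0.1023  1.1764  0.0001  1.1473] [0.5264 0.1744 0.1833]
```

View pics/s2z.png

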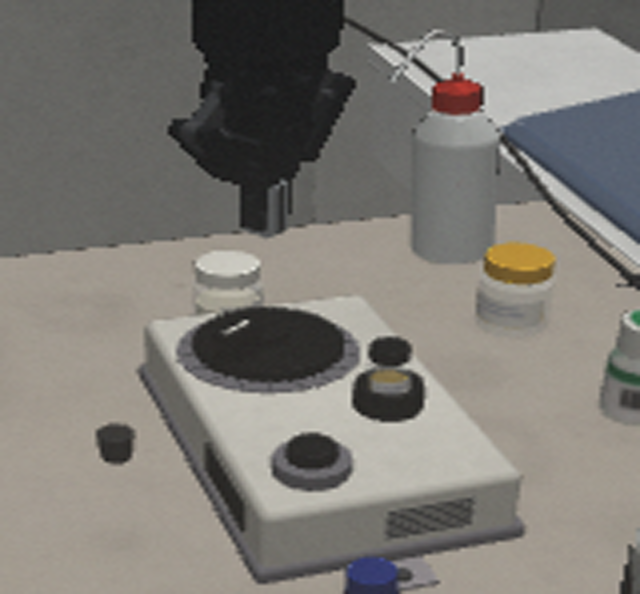

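View pics/t2z.png

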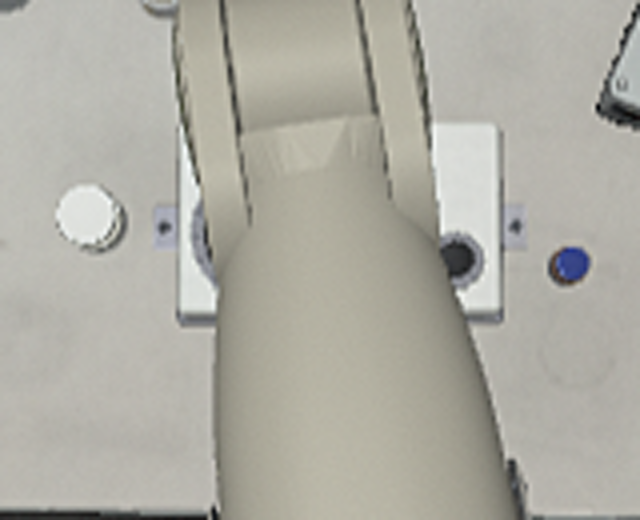

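Side view: closed fingertips hang at about (262,230) in the zoom, above the dial, and the white lug line is visible at (236,326). The vial and everything else is clear. The arm blocks the top camera. Now I'll descend beside the lug's anticlockwise face.

{"api": "send_rows", "payload": {
  "targets": [
    [0.003,0.0,-0.03,0,255],
    [0.003,0.0,-0.03,0,255],
    [0,0,-0.025,0,255],
    [0,0,-0.012,0,255],
    [0,0,-0.004,0,255],
    [0,0,0,0,255]
  ]
}}

```text
clock: 6.05
tcp_pos: [0.5314, 0.176, 0.0826]
orientation: [-0.0, 0.955, 0.296, 0.0]
wrist_force: [0.4, 0.7, 1.4]
finger_gap: -0.0002
```

Run:
```python
from h import *
s=monitor.get_state();print(s['clock'],s['joint_pos'],s['tcp_pos'],s['wrist_force'])
c=cam('side','s3.png');im=cv2.cvtColor(c['img'],cv2.COLOR_RGB2BGR)
cv2.imwrite('pics/s3z.png',cv2.resize(im[140:260,200:360],None,fx=5,fy=5,interpolation=cv2.INTER_CUBIC))
print(eyes.tip_of('lug_tip','side')[:2])
print(proj(c,[.545,.2165,.072]),proj(c,[.5118,.194,.095]),proj(c,s['tcp_pos']))
```

```text
6.05 [ 0.1764  0.3723 -0.2483  0.9502  0.0001  1.1462] [0.5314 0.176  0.0826] [0.3505 0.6535 1.3885]
[{'xyz': [0.5114, 0.1958, 0.0918], 'conf': 0.98}, {'xyz': [0.5582, 0.1631, -0.0009], 'conf': 0.7}]
[268.1155 201.6138] [257.4201 200.1953] [267.6273 207.401 ]
```

View pics/s3z.png

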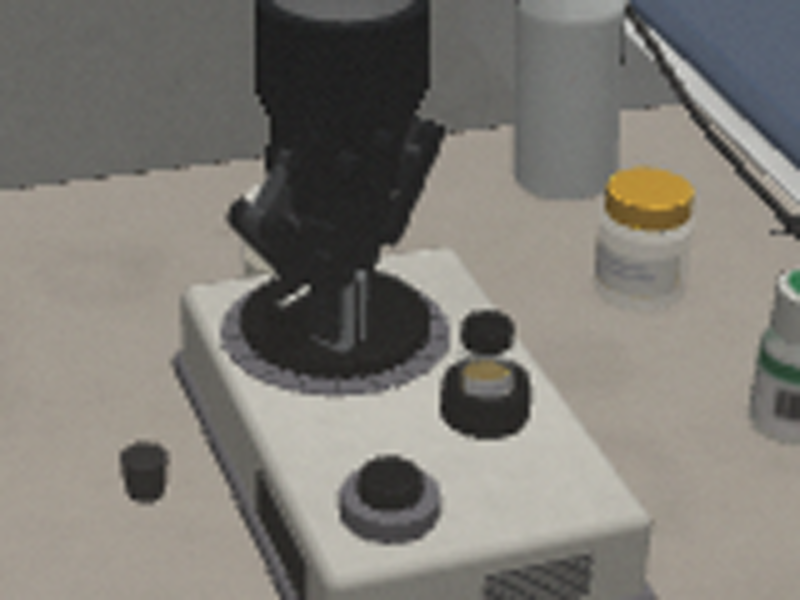

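```bash
cat > plan.py <<'E'
from h import *
A=np.array([.545,.2165]);
def pose(phi,d=0.,r=.034,a0=214.):
    a=np.radians(a0-phi);u=np.array([np.cos(a),np.sin(a)]);t=np.array([np.sin(a),-np.cos(a)])
    return A+r*u-(.019+d)*t
if __name__=='__main__':
    prev=pose(0)
    for p in range(0,82,4):
        q=pose(p); print(p,q,(q-prev)*1000); prev=q
E
python3 plan.py
```

```text
0 [0.5274 0.1817] [0. 0.]
4 [0.5251 0.183 ] [-2.3823  1.3098]
8 [0.5228 0.1845] [-2.2851  1.4728]
12 [0.5206 0.1861] [-2.1768  1.6286]
16 [0.5185 0.1879] [-2.0579  1.7765]
20 [0.5166 0.1898] [-1.9289  1.9157]
24 [0.5148 0.1919] [-1.7906  2.0456]
28 [0.5132 0.1941] [-1.6436  2.1655]
32 [0.5117 0.1963] [-1.4885  2.2749]
36 [0.5104 0.1987] [-1.3262  2.3732]
40 [0.5092 0.2012] [-1.1574  2.4599]
44 [0.5082 0.2037] [-0.983   2.5346]
48 [0.5074 0.2063] [-0.8038  2.597 ]
52 [0.5068 0.2089] [-0.6207  2.6468]
56 [0.5064 0.2116] [-0.4345  2.6836]
60 [0.5061 0.2143] [-0.2463  2.7074]
64 [0.5061 0.217 ] [-0.0568  2.718 ]
68 [0.5062 0.2198] [0.1329 2.7153]
72 [0.5065 0.2225] [0.322  2.6994]
76 [0.507  0.2251] [0.5095 2.6704]
80 [0.5077 0.2278] [0.6946 2.6284]
```

{"api": "send_rows", "payload": {
  "targets": [
    [-0.002,0.003,0,0,255],
    [-0.0011,0.0016,0,0,255],
    [0,0,0,0,255]
  ]
}}

```text
clock: 6.45
tcp_pos: [0.5285, 0.1807, 0.0829]
orientation: [0.0, 0.955, 0.296, 0.0]
wrist_force: [0.7, -0.5, 0.0]
finger_gap: 0.0001
```

{"api": "send_rows", "payload": {
  "targets": [
    [-0.0006,0.0008,0,0,255],
    [-0.0006,0.0004,0,0,255],
    [0,0,0,0,255]
  ]
}}

```text
clock: 6.75
tcp_pos: [0.5271, 0.1815, 0.0823]
orientation: [0.0, 0.955, 0.296, 0.0]
wrist_force: [-0.5, -0.7, 0.2]
finger_gap: -0.0
```

{"api": "send_rows", "payload": {
  "targets": [
    [-0.0012,0.0006,0,-2,255],
    [-0.0012,0.0007,0,-2,255],
    [0,0,0,0,255]
  ]
}}

```text
clock: 7.05
tcp_pos: [0.525, 0.1826, 0.0823]
orientation: [0.0, 0.965, 0.262, 0.0]
wrist_force: [0.1, -0.6, -0.6]
finger_gap: -0.0001
```

{"api": "send_rows", "payload": {
  "targets": [
    [-0.0011,0.0007,0,-2,255],
    [-0.0012,0.0008,0,-2,255],
    [0,0,0,0,255]
  ]
}}

```text
clock: 7.35
tcp_pos: [0.5232, 0.1833, 0.0823]
orientation: [0.001, 0.974, 0.228, 0.0]
wrist_force: [3.1, -4.3, -1.4]
finger_gap: 0.0
```

{"api": "send_rows", "payload": {
  "targets": [
    [-0.0011,0.0008,0,-2,255],
    [0,0,0,0,255]
  ]
}}

```text
clock: 7.55
tcp_pos: [0.5215, 0.1846, 0.0823]
orientation: [0.0, 0.977, 0.212, -0.0]
wrist_force: [0.4, -3.8, -0.7]
finger_gap: -0.0
```

{"api": "send_rows", "payload": {
  "targets": [
    [-0.0011,0.0008,0,-2,255],
    [0,0,0,0,255]
  ]
}}

```text
clock: 7.75
tcp_pos: [0.5199, 0.186, 0.0823]
orientation: [-0.0, 0.981, 0.195, -0.0]
wrist_force: [-0.3, -1.4, -0.4]
finger_gap: -0.0002
```

{"api": "send_rows", "payload": {
  "targets": [
    [-0.001,0.0009,0,-2,255],
    [0,0,0,0,255]
  ]
}}

```text
clock: 7.95
tcp_pos: [0.5191, 0.1873, 0.0823]
orientation: [-0.001, 0.984, 0.178, -0.0]
wrist_force: [-0.6, -0.3, -0.2]
finger_gap: -0.0004
```

```bash
cat > look.py <<'E'
from h import *
import sys
s=monitor.get_state();print(s['clock'],s['joint_pos'],s['tcp_pos'],s['wrist_force'])
c=cam('side');im=cv2.cvtColor(c['img'],cv2.COLOR_RGB2BGR)
cv2.imwrite('pics/%s.png'%sys.argv[1],cv2.resize(im[170:240,220:320],None,fx=8,fy=8,interpolation=cv2.INTER_CUBIC))
for d in eyes.tip_of('lug_tip','side')[:2]:
  p=np.array(d['xyz']); print(p,d['conf'],'ang',np.degrees(np.arctan2(p[1]-.2165,p[0]-.545))%360)
for a in range(214,120,-20):
  a_=np.radians(a);print(a,[(proj(c,[.545+r*np.cos(a_),.2165+r*np.sin(a_),.095])-[220,170])*8 for r in (.02,.042)])
E
python3 look.py s4
```

```text
7.95 [ 0.2002  0.3587 -0.2696  0.9427  0.0012  1.413 ] [0.5191 0.1873 0.0823] [-0.6131 -0.3405 -0.2336]
[0.5045 0.2078 0.0929] 0.6 ang 192.12373824778933
214 [array([343.1322, 214.2471]), array([294.921 , 244.0641])]
194 [array([328.0617, 204.9651]), array([263.3947, 224.0836])]
174 [array([320.1195, 193.713 ]), array([247.4048, 200.1283])]
154 [array([320.1605, 181.8947]), array([248.4055, 175.2876])]
134 [array([328.0424, 170.9365]), array([265.6694, 152.551 ])]
```

View pics/s4.png

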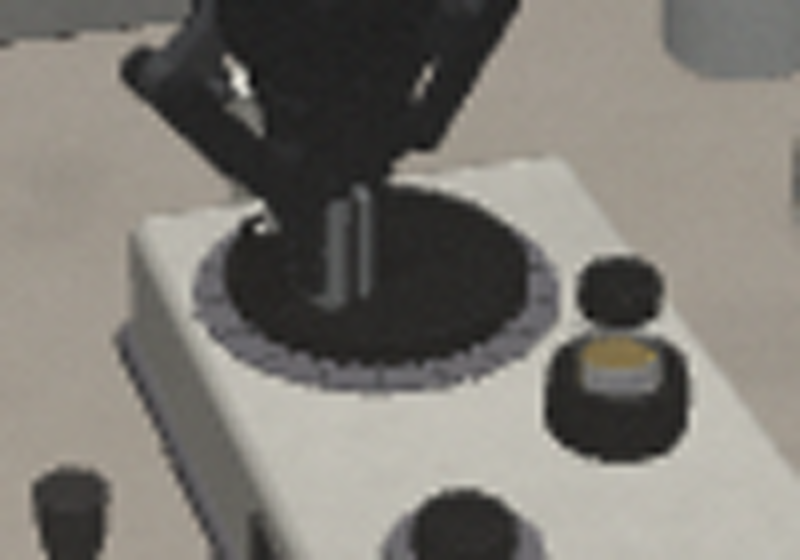

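Side view: the white tip of the lug is now at (262,222) in the zoom, matching the predicted 194° position. That makes exactly one click. On to the second.

{"api": "send_rows", "payload": {
  "targets": [
    [-0.001,0.0009,0,-2,255],
    [-0.001,0.0009,0,-2,255],
    [-0.0009,0.001,0,-2,255],
    [-0.0009,0.001,0,-2,255],
    [-0.0009,0.001,0,-2,255],
    [-0.0008,0.0011,0,-2,255],
    [0,0,0,0,255]
  ]
}}

```text
clock: 8.75
tcp_pos: [0.5142, 0.1919, 0.0824]
orientation: [0.001, 0.997, 0.074, 0.0]
wrist_force: [1.1, -5.0, -0.8]
finger_gap: 0.0002
```

{"api": "send_rows", "payload": {
  "targets": [
    [-0.0008,0.0011,0,-2,255],
    [0,0,0,0,255]
  ]
}}

```text
clock: 8.95
tcp_pos: [0.5132, 0.1933, 0.0824]
orientation: [0.0, 0.998, 0.056, 0.0]
wrist_force: [0.3, -4.2, -1.1]
finger_gap: 0.0002
```

{"api": "send_rows", "payload": {
  "targets": [
    [-0.0008,0.0011,0,-2,255],
    [0,0,0,0,255]
  ]
}}

```text
clock: 9.15
tcp_pos: [0.5121, 0.195, 0.0823]
orientation: [-0.0, 0.999, 0.039, -0.0]
wrist_force: [0.1, -3.4, -0.1]
finger_gap: -0.0002
```

{"api": "send_rows", "payload": {
  "targets": [
    [-0.0007,0.0012,0,-2,255],
    [0,0,0,0,255]
  ]
}}

```text
clock: 9.35
tcp_pos: [0.5112, 0.1966, 0.0823]
orientation: [-0.001, 1.0, 0.022, -0.0]
wrist_force: [-0.2, 0.2, -0.2]
finger_gap: 0.0001
```

{"api": "send_rows", "payload": {
  "targets": [
    [-0.0007,0.0012,0,-2,255],
    [-0.0006,0.0012,0,-2,255],
    [-0.0006,0.0012,0,-2,255],
    [-0.0006,0.0012,0,-2,255],
    [-0.0005,0.0013,0,-2,255],
    [-0.0005,0.0013,0,-2,255],
    [0,0,0,0,255]
  ]
}}

```text
clock: 10.05
tcp_pos: [0.5081, 0.2031, 0.0823]
orientation: [0.001, 0.997, -0.083, 0.0]
wrist_force: [-0.1, -4.4, 0.5]
finger_gap: 0.0
```

{"api": "send_rows", "payload": {
  "targets": [
    [-0.0004,0.0013,0,-2,255],
    [0,0,0,0,255]
  ]
}}

```text
clock: 10.25
tcp_pos: [0.5076, 0.2044, 0.0823]
orientation: [0.0, 0.995, -0.1, 0.0]
wrist_force: [0.3, -3.8, 0.9]
finger_gap: 0.0002
```

{"api": "send_rows", "payload": {
  "targets": [
    [-0.0004,0.0013,0,-2,255],
    [0,0,0,0,255]
  ]
}}

```text
clock: 10.45
tcp_pos: [0.5071, 0.2062, 0.0823]
orientation: [-0.0, 0.993, -0.117, -0.0]
wrist_force: [-1.3, -2.4, 0.9]
finger_gap: -0.0001
```

{"api": "send_rows", "payload": {
  "targets": [
    [-0.0004,0.0013,0,-2,255],
    [0,0,0,0,255]
  ]
}}

```text
clock: 10.65
tcp_pos: [0.5068, 0.2079, 0.0823]
orientation: [-0.001, 0.991, -0.135, -0.0]
wrist_force: [-0.3, -1.8, 0.5]
finger_gap: -0.0001
```

{"api": "send_rows", "payload": {
  "targets": [
    [-0.0003,0.0013,0,-2,255],
    [0,0,0,0,255]
  ]
}}

```text
clock: 10.85
tcp_pos: [0.5066, 0.2094, 0.0823]
orientation: [-0.001, 0.988, -0.152, 0.0]
wrist_force: [0.8, -0.2, -0.7]
finger_gap: 0.0001
```

```bash
python3 look.py s5
```

```text
10.85 [ 0.2448  0.3518 -0.2798  0.9386  0.0013  2.1204] [0.5066 0.2094 0.0823] [ 0.8075 -0.1834 -0.6955]
[0.5082 0.2358 0.092 ] 0.64 ang 152.3249434391276
[0.5452 0.2187 0.0753] 0.5 ang 84.8055710922658
214 [array([343.1322, 214.2471]), array([294.921 , 244.0641])]
194 [array([328.0617, 204.9651]), array([263.3947, 224.0836])]
174 [array([320.1195, 193.713 ]), array([247.4048, 200.1283])]
154 [array([320.1605, 181.8947]), array([248.4055, 175.2876])]
134 [array([328.0424, 170.9365]), array([265.6694, 152.551 ])]
```

View pics/s5.png

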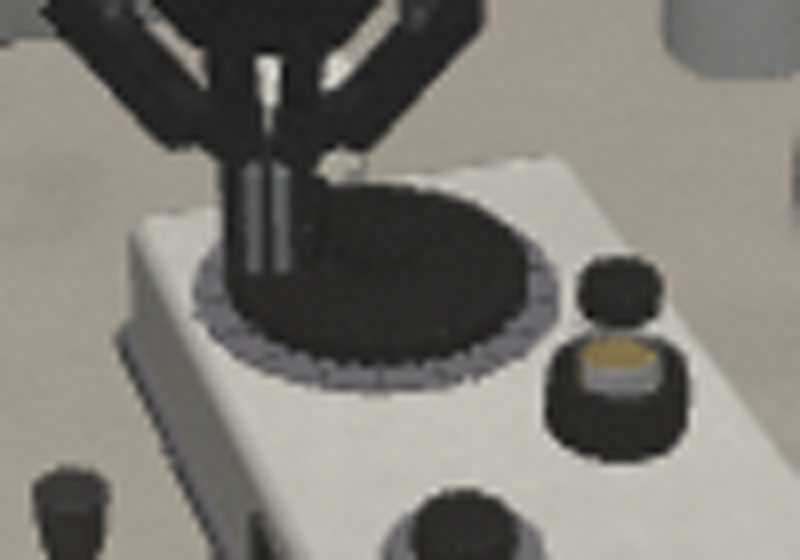

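Side view: the finger hides the lug, but the network puts its tip at 152°, close to the 154° expected for three clicks. The force has dropped to nothing. Now the fourth click, carefully.

{"api": "send_rows", "payload": {
  "targets": [
    [-0.0002,0.0013,0,-2,255],
    [-0.0002,0.0013,0,-2,255],
    [-0.0001,0.0014,0,-2,255],
    [0,0.0014,0,-2,255],
    [0,0.0014,0,-2,255],
    [0,0.0014,0,-2,255],
    [0,0,0,0,255]
  ]
}}

```text
clock: 11.65
tcp_pos: [0.5056, 0.2159, 0.0823]
orientation: [0.001, 0.967, -0.255, -0.0]
wrist_force: [-0.6, -4.5, 1.3]
finger_gap: 0.0
```

{"api": "send_rows", "payload": {
  "targets": [
    [0.0001,0.0013,0,-2,255],
    [0,0,0,0,255]
  ]
}}

```text
clock: 11.85
tcp_pos: [0.5057, 0.2175, 0.0823]
orientation: [0.001, 0.962, -0.272, -0.0]
wrist_force: [-1.5, -3.9, 2.0]
finger_gap: -0.0005
```

{"api": "send_rows", "payload": {
  "targets": [
    [0.0001,0.0013,0,-2,255],
    [0,0,0,0,255]
  ]
}}

```text
clock: 12.05
tcp_pos: [0.506, 0.2196, 0.0823]
orientation: [-0.0, 0.958, -0.288, -0.0]
wrist_force: [-0.9, -1.6, 2.0]
finger_gap: 0.0001
```

{"api": "send_rows", "payload": {
  "targets": [
    [0.0002,0.0013,0,-2,255],
    [0,0,0,0,255]
  ]
}}

```text
clock: 12.25
tcp_pos: [0.5064, 0.2213, 0.0823]
orientation: [-0.0, 0.952, -0.305, -0.0]
wrist_force: [-0.7, -1.0, 0.4]
finger_gap: 0.0002
```

```bash
python3 look.py s6|head -3
```

```text
12.25 [ 0.2661  0.3599 -0.2679  0.9427  0.0009  2.4564] [0.5064 0.2213 0.0823] [-0.66   -1.0488  0.4407]
[0.5099 0.2399 0.0892] 0.82 ang 146.30993247402023
[0.5545 0.3556 0.0251] 0.74 ang 86.09298362015682
```

View pics/s6.png

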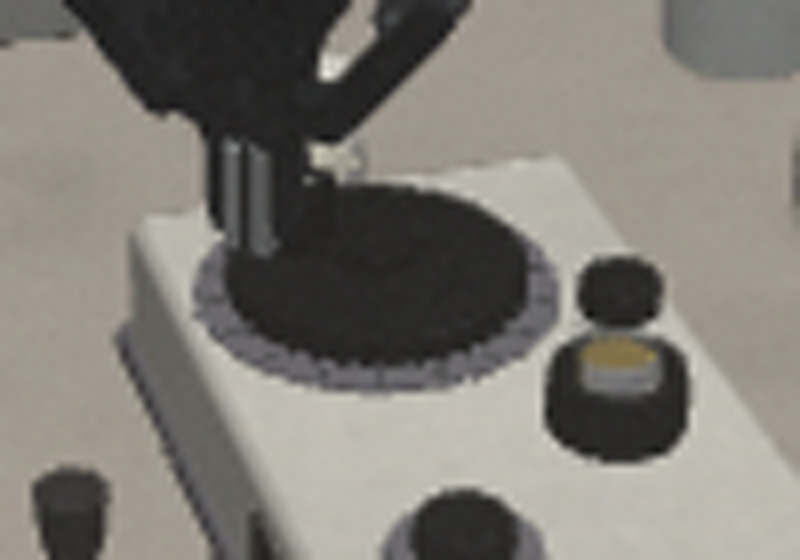

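{"api": "send_rows", "payload": {
  "targets": [
    [0.0002,0.0013,0,-2,255],
    [0,0,0,0,255]
  ]
}}

```text
clock: 12.55
tcp_pos: [0.5071, 0.2225, 0.0824]
orientation: [-0.0, 0.947, -0.322, 0.0]
wrist_force: [-0.7, -0.6, 0.4]
finger_gap: 0.0004
```

{"api": "send_rows", "payload": {
  "targets": [
    [0.0001,0.0007,0,-1,255],
    [0,0,0,0,255]
  ]
}}

```text
clock: 12.75
tcp_pos: [0.5069, 0.223, 0.0823]
orientation: [-0.0, 0.944, -0.33, 0.0]
wrist_force: [-0.0, 0.9, -0.8]
finger_gap: 0.0002
```

```bash
python3 look.py s7|head -3
```

```text
12.75 [ 0.2693  0.3617 -0.2649  0.9437  0.0001  2.5134] [0.5069 0.223  0.0823] [-0.0462  0.9355 -0.7591]
[0.5181 0.247  0.0927] 0.89 ang 131.41123703961995
214 [array([343.1322, 214.2471]), array([294.921 , 244.0641])]
```

View pics/s7.png

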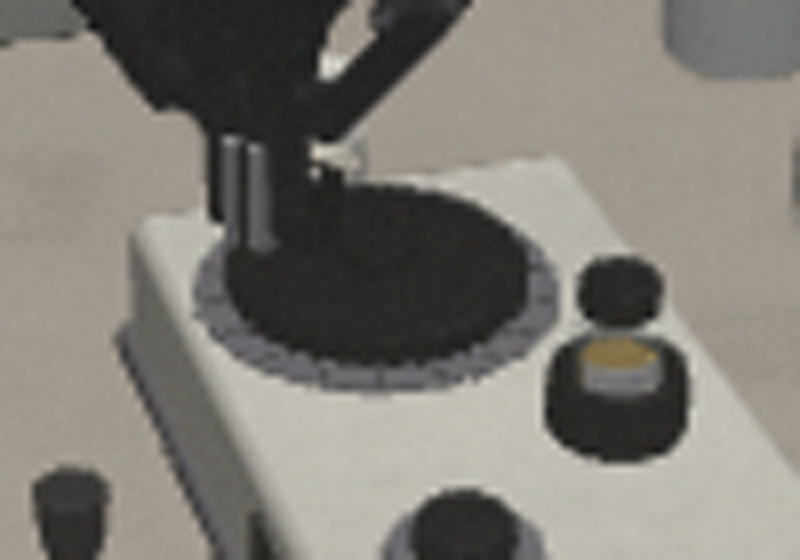

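{"api": "send_rows", "payload": {
  "targets": [
    [-0.004,-0.004,0,0,255],
    [-0.003,-0.004,0,0,255],
    [0,0,0.02,0,255],
    [0,0,0.035,0,255],
    [0.002,-0.03,0.01,0,255],
    [0.006,-0.035,0,0,255],
    [0.006,-0.035,0,0,255],
    [0.006,-0.03,0,0,255],
    [0.004,-0.013,0,0,255],
    [0,0,0,0,255]
  ]
}}

```text
clock: 13.85
tcp_pos: [0.524, 0.0703, 0.1473]
orientation: [-0.0, 0.943, -0.332, 0.0]
wrist_force: [0.1, -0.6, -0.4]
finger_gap: 0.0003
```

```bash
python3 look.py s8|head -3
python3 - <<'E'
from h import *
c=cam('top');im=cv2.cvtColor(c['img'],cv2.COLOR_RGB2BGR)
cv2.imwrite('pics/t8.png',cv2.resize(im[150:280,180:340],None,fx=4,fy=4,interpolation=cv2.INTER_CUBIC))
for d in eyes.tip_of('lug_tip','top')[:2]:print(d)
for d in eyes.tip_of('read_button_top','top')[:2]:print(d)
E
```

```text
13.85 [-0.0186  0.2648 -0.2302  1.0755 -0.      2.2288] [0.524  0.0703 0.1473] [ 0.0547 -0.6085 -0.3673]
214 [array([343.1322, 214.2471]), array([294.921 , 244.0641])]
194 [array([328.0617, 204.9651]), array([263.3947, 224.0836])]
{'xyz': [0.5211, 0.2489, 0.0966], 'conf': 0.97}
```

View pics/s8.png

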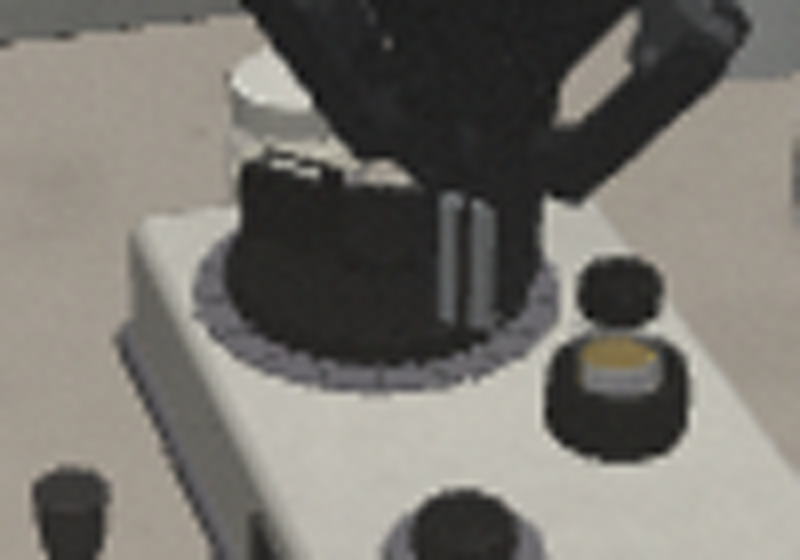

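View pics/t8.png

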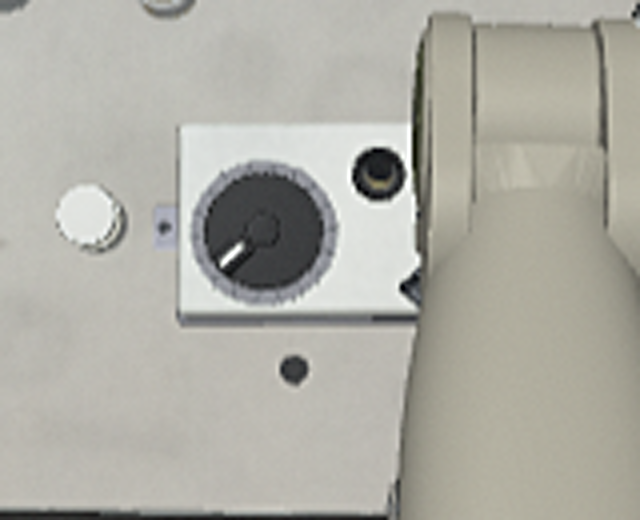

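Top view: the lug now points front-left with its line running from about (240,246) to (222,266). The tip has moved 52.7 mm, which is four clicks, and the vial, jar and stopper haven't moved. Next is the button.

{"api": "send_rows", "payload": {
  "targets": [
    [0,0.0005,-0.03,0,255],
    [0,0.0005,-0.02,0,255],
    [0,0,-0.007,0,255],
    [0,0,-0.003,0,255],
    [0,0,0,0,255]
  ]
}}

```text
clock: 14.6
tcp_pos: [0.5239, 0.0733, 0.0876]
orientation: [-0.0, 0.944, -0.33, 0.0]
wrist_force: [-0.9, -0.2, 0.1]
finger_gap: 0.0004
```

Run:
```python
from h import *
c=cam('side');im=cv2.cvtColor(c['img'],cv2.COLOR_RGB2BGR)
cv2.imwrite('pics/s9.png',cv2.resize(im[170:270,220:360],None,fx=5,fy=5,interpolation=cv2.INTER_CUBIC))
```

```text
(no output)
```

View pics/s9.png

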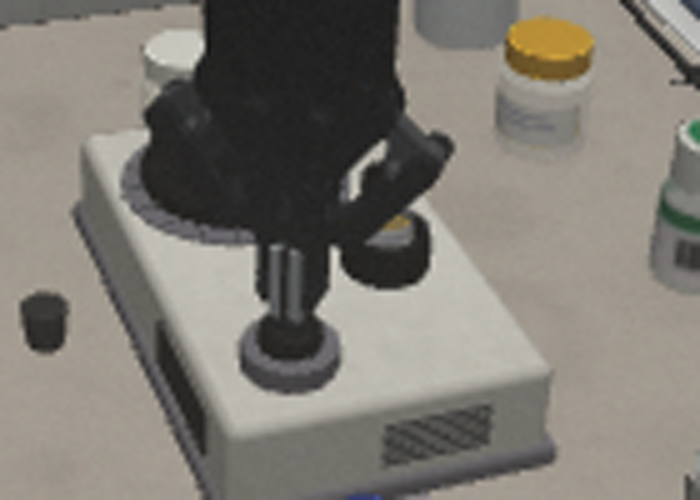

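The fingertips at (290,318) are centred just over the button at (292,330). Pressing in small steps.

{"api": "send_rows", "payload": {
  "targets": [
    [0,-0.001,-0.003,0,255],
    [0,0,-0.003,0,255],
    [0,0,0,0,255]
  ]
}}

```text
clock: 14.95
tcp_pos: [0.5243, 0.0717, 0.0816]
orientation: [-0.0, 0.944, -0.331, 0.001]
wrist_force: [1.2, 0.3, 2.0]
finger_gap: -0.0002
```

{"api": "send_rows", "payload": {
  "targets": [
    [0,0,-0.002,0,255],
    [0,0,0,0,255]
  ]
}}

```text
clock: 15.15
tcp_pos: [0.5242, 0.0717, 0.0796]
orientation: [-0.0, 0.944, -0.331, 0.001]
wrist_force: [0.5, 0.3, 2.8]
finger_gap: -0.0002
```

{"api": "send_rows", "payload": {
  "targets": [
    [0,0,-0.002,0,255],
    [0,0,0,0,255]
  ]
}}

```text
clock: 15.35
tcp_pos: [0.5242, 0.0717, 0.0775]
orientation: [-0.0, 0.944, -0.331, 0.001]
wrist_force: [1.5, -1.4, 4.4]
finger_gap: -0.0001
```

{"api": "send_rows", "payload": {
  "targets": [
    [0,0,-0.001,0,255],
    [0,0,0,0,255]
  ]
}}

```text
clock: 15.55
tcp_pos: [0.5242, 0.0717, 0.0765]
orientation: [-0.0, 0.944, -0.331, 0.001]
wrist_force: [1.6, -0.5, 4.6]
finger_gap: -0.0001
```

{"api": "send_rows", "payload": {
  "targets": [
    [0,0,-0.001,0,255],
    [0,0,0,0,255]
  ]
}}

```text
clock: 15.75
tcp_pos: [0.5242, 0.0717, 0.076]
orientation: [-0.0, 0.944, -0.33, 0.001]
wrist_force: [0.1, -1.5, 8.2]
finger_gap: -0.0001
```

{"api": "send_rows", "payload": {
  "targets": [
    [0,0,-0.001,0,255],
    [0,0,0,0,255]
  ]
}}

```text
clock: 15.95
tcp_pos: [0.5243, 0.0717, 0.0759]
orientation: [-0.0, 0.944, -0.33, 0.001]
wrist_force: [-1.8, -1.1, 14.1]
finger_gap: 0.0004
```

The button bottomed: the tip went from about 82 mm to 75.9 mm and the force climbed to 14 N with no further travel. Now I'll lift and retreat.

{"api": "send_rows", "payload": {
  "targets": [
    [0,0,0.005,0,255],
    [0,0,0.015,0,255],
    [0,0,0.04,0,255],
    [0,0,0.045,0,255],
    [-0.02,-0.04,0.02,0,255],
    [-0.02,-0.045,0,0,255],
    [-0.02,-0.045,0,0,255],
    [-0.02,-0.045,0,0,255],
    [0,-0.045,0,0,255],
    [0,0,0,0,255]
  ]
}}

```text
clock: 16.95
tcp_pos: [0.4428, -0.1524, 0.1986]
orientation: [0.0, 0.943, -0.334, -0.0]
wrist_force: [0.4, -0.3, -0.7]
finger_gap: -0.0003
```

Run:
```python
from h import *
s=monitor.get_state();print(s['clock'],s['tcp_pos'],s['wrist_force'])
c=cam('top');im=cv2.cvtColor(c['img'],cv2.COLOR_RGB2BGR)
cv2.imwrite('pics/t10.png',cv2.resize(im[150:280,180:340],None,fx=4,fy=4,interpolation=cv2.INTER_CUBIC))
for n in ['lug_tip','read_button_top','sample_vial_mid','jar_mid','small_bottle_mid','dish_mid','rubber_stopper_mid']:
    for d in eyes.tip_of(n,'top')[:1]: print('top',n,d['xyz'],d['conf'])
ax=np.array([.5454,.2163]);p=[];w=[]
for v in range(200,226):
  for u in range(225,262):
    W=wz(c,u,v,.095)[:2];i=c['img'][v,u].astype(int).sum()
    if i>300 and .014<np.hypot(*(W-ax))<.045: p.append(W);w.append(i-250)
m=np.average(p,0,w);d=m-ax;print(m,np.hypot(*d),np.degrees(np.arctan2(d[1],d[0])))
c=cam('side');im=cv2.cvtColor(c['img'],cv2.COLOR_RGB2BGR)
cv2.imwrite('pics/s10.png',cv2.resize(im[150:270,210:360],None,fx=5,fy=5,interpolation=cv2.INTER_CUBIC))
for d in eyes.tip_of('lug_tip','side')[:1]:print(d)
for d in eyes.tip_of('read_button_top','side')[:1]:print(d)
```

```text
16.95 [ 0.4428 -0.1524  0.1986] [ 0.4143 -0.2661 -0.6751]
top lug_tip [0.5198, 0.2483, 0.0953] 0.77
top read_button_top [0.5254, 0.0724, 0.0825] 0.47
top sample_vial_mid [0.5879, 0.1311, 0.0859] 0.62
top jar_mid [0.5503, 0.3542, 0.0282] 0.78
top small_bottle_mid [0.5261, -0.0182, 0.0249] 0.53
top dish_mid [0.4645, -0.2207, 0.0091] 0.58
top rubber_stopper_mid [0.4416, 0.1953, 0.0084] 0.49
[0.5285 0.2394] 0.028649690796506918 126.18495095153035
```

View pics/t10.png

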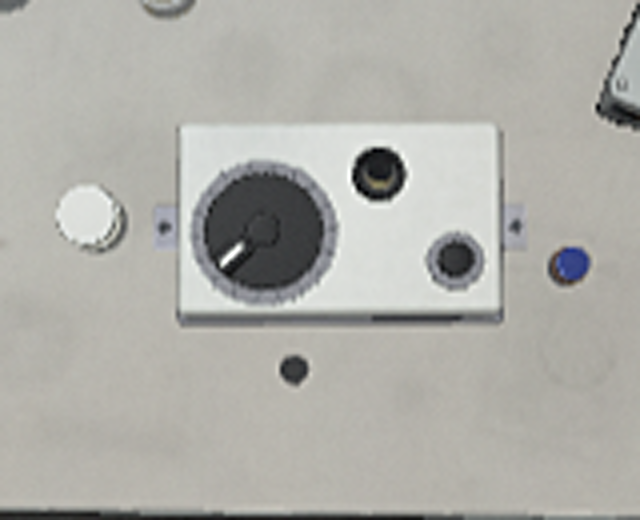

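View pics/s10.png

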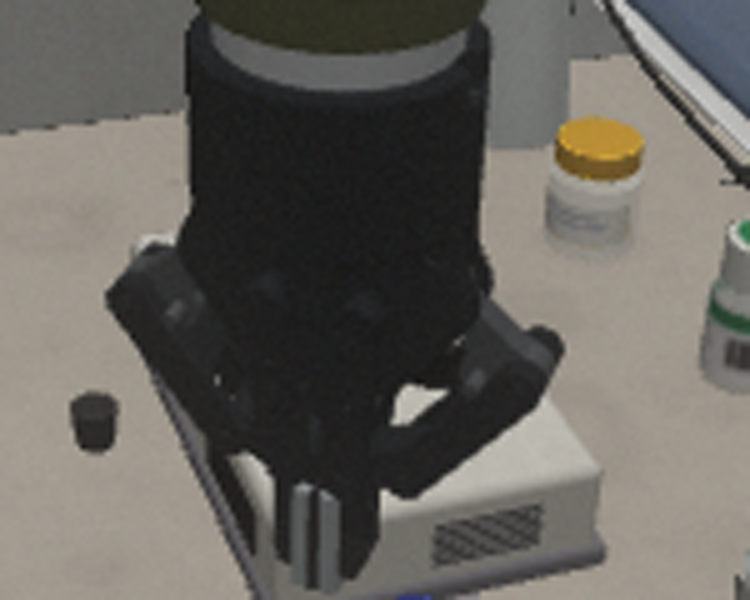

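Top view: the lug line runs from about (240,247) to (222,266) and the button is free at (455,258). The network puts the button top at 82.5 mm, so it's up, and everything else is where it started. In the side view the hand hides the dial but touches nothing.

Run:
```python
from h import *
print(ticket.hand_in())
```

```text
the job is handed in; nothing more can be done
None
```

I turned the dial four clicks clockwise, pressed the read button fully down and let it come up. I then moved the hand clear and handed the job in at about 17 s of the 58 s allowed. No verdict was reported.

- **Dial:** I pushed the lug with the closed fingertips in steps of about 2°. The push built up and then vanished at each of the four clicks. The network's lug-tip positions from the top camera, before and after, are 52 mm apart. Four clicks should be about 51 mm and the allowed band is 47.6 to 55.1 mm.
- **Button:** The fingertip met it at about 82 mm and bottomed at 75.9 mm, where the force rose to 14 N. Afterwards the network put its top at 82.5 mm, so it is up again.
- **Surroundings:** The vial, jar, dish and stopper read within about 3 mm of their starting positions. The bottle was not detected at the start, so I judged it only by eye, and it looked unmoved. The wrist force at the end was under 1 N, so nothing was touching.
- **Disagreement:** A rough fit to the lug's white line at the end gave 126° where I expected 134°. I put this down to the coarse pixels and bright pixels from the ring. The tip distance and the force pattern both say exactly four clicks. The side camera could not confirm it because the hand was in the way.

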